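# Snap a case stop onto the disc rack's rod and bring it up to the row

## Task

Take the loose grey plastic stop, snap it straight down onto the longer free stretch of the disc rack's steel rod until it is fully home, pressing no harder than the snap needs. Then slide it along the rod until it just touches the row of disc cases, without shoving the row along, and let go. Leave the other things on the desk where they are.

Things in the scene. Friction and masses are not known exactly. Their poses are not given: they have to be found in the camera images.
- stop: Loose grey plastic stop, 0.1 kg, standing on two sprung jaws under a roof plate 36 x 96 x 8 mm (x, y, z). Origin: where the rod's axis lies when fully home; 11 mm above its foot, 11 mm below the roof's underside. y runs along the jaws, z up. The same turned by half a turn. Its ends are upright plates, outer faces at y = +-48 mm, 50 mm wide in x, up to 46 mm above the origin.
- stop_grip (a point): Point on the stop 57 mm above its origin, in the upper part of the upright grip in its middle: a block 18 mm thick in x, 26 mm in y, from 19 to 78 mm above the origin. Axes as the stop's.
- stop_mouth (a point): Point on the stop 7.9 mm below its origin, midway between the two jaw lips (rounded, radius 3 mm, 88 mm long in y, centres at x = +-11.1 mm; mouth 16 mm wide at rest). The lips spread when pushed over the rod. From first touch of the lips on the rod to fully home the stop travels about 16 mm relative to the rod.
- rod: Steel rod, 22 mm thick, 316 mm free length, level between the rack's end blocks. Origin: its middle, on the axis, 50 mm above the desk; y along it towards the row, z up. It lies in rubber bushes: pressed, it gives way straight down by a centimetre or more before it stands firm (at about 8 N), and springs back when relieved.
- rod_mid (a point): Top of the rod's middle, 11 mm above its axis; axes as the rod's. The stop's jaws snap past the rod's widest point at about 11 to 16 N, so the rod gives way first, then stands firm; at the snap the push drops at once to a few N and the rod springs up into the stop. Pushing down with over 20 N is too hard. Snapped home, the stop slides along the rod against about 2 to 5 N of friction.
- rack: Wooden disc rack fixed to the desk, 130 mm (x) by 340 mm (y); origin: centre of its underside. Low end blocks 12 mm thick, 62 mm high; two wooden rails along y, 16 mm wide, inner faces 38 mm to either side of the rod, tops 66 mm above the desk, carry the cases.
- row: Tight row of five disc cases standing on the rails: 142 mm in x, 64 mm in y, from 66 to 191 mm above the desk. Origin: in the plane of its near face (facing -y, the longer free stretch of rod), at the unloaded rod's axis; the cases begin 16 mm above it, on its +y side. Slides along y if pushed by over 12 N. When the stop touches, the stop's origin lies 48 mm before it in y.
- mug: White mug, 80 mm across, 92 mm high, with a handle; origin: centre of its foot. Leave alone.
- tape: Roll of clear tape lying flat, 90 mm across, 24 mm high; origin: centre of its underside. Leave alone.
- note_pad: Block of note paper, 76 x 76 x 30 mm; origin: centre of its underside. Leave alone.
- stapler: Black stapler, 130 x 36 x 45 mm, long side along x; origin: centre of its underside. Leave alone.
- calculator: Flat calculator, 150 x 80 x 14 mm; origin: centre of its underside. Leave alone.
There are look-alikes about, which are no part of the job. What is meant by the stop is not orange, and is the smaller of those in its own colour.

How it is judged:
On the way:
1. the stop is snapped fully home on the rod, square to it and upright (x of stop in the frame of rod between -0.002 and 0.002 m and z of stop in the frame of rod between -0.002 and 0.002 m and y of stop in the frame of rod between -0.115 and 0.115 m and angle between the y axis of stop and the y axis of rod, either way round below 0.06 rad and angle between stop's own z axis and vertical below 0.2 rad), for 0.2 s.
At the end, for the whole second after the job is handed in: The stop sits fully home on the rod (origin within 2 mm of the rod's axis across and in height, along it within 3.4 degrees, upright within 11 degrees), its end touches the row of cases (gap no more than 2.5 mm), the row is within 6 mm of where it stood, and the stop is let go and at rest (all of step 1 and y of stop in the frame of row between -0.0505 and -0.0455 m and distance of row from where it was at the start of the episode below 0.006 m and linear speed of stop below 0.01 m/s).
It fails at once if the stop is forced: more than 32 N of contact between stop and rod (the jaws' own grip, about 10 N, included) (contact force between stop and rod above 32 N).
It fails at once if the row of cases is shoved along by more than 6 mm (distance of row from where it was at the start of the episode above 0.006 m).
It fails at once if another thing on the desk is moved by more than 30 mm (distance of any of mug, tape, note_pad, stapler, calculator from where it was at the start of the episode above 0.03 m).
It also fails if it takes over 64 s, if anything falls off the work surface, if the arm or the gripper's body presses on something with over 40 N, if the wrist force passes 120 N, or if a joint passes its speed limit or range.

## Robot

A 7-joint arm with a two-finger parallel gripper is mounted at the origin on the work surface. World frame = base frame: x ahead of the robot, y to its left, z up, the work surface at z = 0. Lengths are in m, angles in rad, forces in N, time in s.
With the tool pointing down it reaches from about 0.4 to 0.85 m from the base axis. Payload 10.4 kg.
Tool frame: the origin (TCP) lies on the centre line of the jaws, within the pads' length; the fingertips stand 14 mm ahead of it and the grasp point (between the pads) lies 5 mm behind it (tip_reach is the z of the fingertips in the tool frame, in m); z points along the fingers, x is the direction in which the jaws open and shut, and the axes are right-handed (so a half turn about z gives the same grasp; the last joint's range is limited). The gripper opens to 87 mm and grips with 3 to 60 N. Pads are 19 mm wide; open, the fingers measure 117 mm over their backs; the gripper's body (75 mm by 190 mm) begins 51 mm behind the grasp point.
Start: joints at [1.23, 0.332, -0.065, 1.46, 0.022, 1.35, -0.088], TCP at [0.195, -0.594, 0.237] pointing down, gripper open.
Joint ranges: [-2.6, 2.6], [-0.5, 2.12], [-1.47, 1.34], [0.16, 2.42], [-1.27, 4.41], [0.06, 2.06], [-2.6, 2.6]. Speed limits (rad/s): [2.22, 2.22, 2.79, 2.79, 3.14, 3.14, 3.14].

## Interface

Orientations are given as a unit quaternion [x, y, z, w].
In Python, from bench import * gives the robot as it stands.
- The arm moves only by the tool carry_out, never from a script. Its argument "rows" is a list of rows, each a list of 5 numbers: the closure, from -1 (fully open) to 1 (shut), so that 0 is half open, then the shift along the tool's x, y, z in units of 30 mm (1.0 is 30 mm), then the turn about the tool's z in units of 5 degrees (1.0 is 5 degrees). In form: [[jaw, x, y, z, turn], ...]. A call has 1 to 20 rows; each row shifts and turns the pose as measured when the row begins, along the tool's axes as they then stand; what a row does not reach is not made up. A row lasts 1/12 s, in which the tool goes at most 41.7 mm and 7.16 degrees, less where a joint would pass 70% of its speed; a pose out of reach is approached as far as the arm can. A call is refused whole if a number of a shift passes 1 or a number of a turn 1, either way. A call with a gripper value outside its range is refused whole. The fingers move at their own pace and stop on an object; "force" is the grip in N (left out, the last holds). Time passes only in rows, so rows that do not move let the fingers close. It gives the time, the measured TCP pose, the force and the opening at its end, in the units of the state.
- read_state(): the state, without advancing time (a new reading comes with each control period).
- camera(name): name is "scene" or "top"; returns the picture (420x560x3 uint8, blue, green, red); there is no depth.
- camera_info(name): a dict with "fx", "fy", "cx", "cy" (pixels), "extrinsics" (4x4, takes a point from camera to world coordinates). Camera axes: x right, y down, z forward; pixel columns grow to the right and rows downward; lengths in m; the calibration is good to about 2 mm. A picture is of the moment at which its call begins. camera_info takes no time and is no camera call.
- close_job(): hands the job in, once; it reports no verdict.
Trained networks look in the newest picture that a camera, given by its name, has taken for a name from the list of things; names that differ only in an ending like _2 or _b are one class to them, and where a whole thing is asked for, a point or a joint stands for the part that bears it (a point fixed in the world has none). Each returns a list of dicts, best first, with "conf" (0 to 1); they miss things now and then, are a little off and sometimes report something else, mostly with a low value. They report only what shows in the picture. A call takes as long as a camera call. They do not tell look-alikes from the thing itself.
- recognise(query, camera): "box" ([centre column, centre row, width, height] in pixels, round what is visible of it).
- silhouettes(query, camera): "mask" (420x560 bool, what is visible of it) and "box" ([centre column, centre row, width, height] in pixels, round what is visible of it).
- pinpoint(query, camera): "xy" ([column, row] in pixels: a listed point, or the origin of a listed thing).
The state is a dict: "time": time; "joint_positions": joint angles; "joint_vel": joint speeds; "joint_torque": joint torques, N m; "ee_pos": TCP position; "eef_rot": TCP orientation; "ft_force": force on the tool from outside, world axes, zero at the start; "torque": the same for the moment, N m; "width": finger opening in m.
Only numpy, scipy, OpenCV 4.12 (cv2) and the standard library are available. Lean on these libraries where they do the work, as an engineer would, in place of code of your own. Each camera call takes 0.05 s, during which the arm holds its last target. There are 200 camera calls.

## Working session

There is one attempt and no reset: what is moved stays moved. The work goes in short steps, Python scripts to look and compute and a tool call to move; the robot and the scene stay as the last step left them, time stands still between calls to the robot, and variables do not carry over. Pictures are saved under pics/ and viewed, about 8 in all and at most 12, crops included, and the job is handed in when it is done.

Besides the shell and the picture viewer there is one more tool, called after "Call:" as name(argument=value, ...) on one line, values as JSON. carry_out: Moves the arm, as the interface text tells. Its arguments: {"type":"object","properties":{"rows":{"type":"array","items":{"type":"array","items":{"type":"number"}}},"force":{"type":"number"}},"required":["rows"]}

```bash
mkdir -p pics; cat > h.py <<'E'
from bench import *
import numpy as np, cv2
from scipy.spatial.transform import Rotation as R
def px2w(c,xy,z):
    i=camera_info(c);T=np.array(i["extrinsics"]);d=T[:3,:3]@np.array([(xy[0]-i["cx"])/i["fx"],(xy[1]-i["cy"])/i["fy"],1.])
    return T[:3,3]+d*(z-T[2,3])/d[2]
def w2px(c,p):
    i=camera_info(c);T=np.linalg.inv(np.array(i["extrinsics"]));q=T[:3,:3]@np.array(p)+T[:3,3]
    return np.array([i["fx"]*q[0]/q[2]+i["cx"],i["fy"]*q[1]/q[2]+i["cy"]])
E
python3 - <<'E'
from h import *
for c in("scene","top"):
    cv2.imwrite(f"pics/{c}0.png",camera(c)); i=camera_info(c); print(c,i["fx"],np.round(i["extrinsics"],3).tolist())
    for q,z in(("stop",.011),("stop_grip",.068),("rod_mid",.061),("rod",.05),("row",.05),("rack",0)):
        for r in pinpoint(q,c)[:4]: print(q,np.round(r["xy"],1),round(r["conf"],2),np.round(px2w(c,r["xy"],z),3))
s=read_state();print(s["ee_pos"],s["eef_rot"],s["ft_force"],s["width"],s["time"])
E
```

```text
scene 412.40628453746706 [[-0.065, 0.826, -0.561, 1.15], [0.998, 0.051, -0.04, 0.012], [-0.004, -0.562, -0.827, 0.946], [0.0, 0.0, 0.0, 1.0]]
stop [330.3 155.9] 0.65 [0.326 0.099 0.011]
stop [299.1 181.4] 0.62 [0.427 0.01  0.011]
stop [254.  150.9] 0.62 [ 0.32  -0.131  0.011]
stop [309.1 235.7] 0.55 [0.605 0.044 0.011]
stop_grip [302.2 168.2] 0.89 [0.425 0.017 0.068]
stop_grip [305.6 231.9] 0.64 [0.628 0.033 0.068]
stop_grip [251.2 139.1] 0.63 [ 0.326 -0.135  0.068]
stop_grip [335.1 144.8] 0.63 [0.333 0.108 0.068]
rod_mid [308.  230.9] 0.84 [0.62  0.039 0.061]
rod [309.6 234.1] 0.77 [0.623 0.043 0.05 ]
rod [391.8 202. ] 0.39 [0.511 0.257 0.05 ]
row [313.  233.6] 0.86 [0.621 0.052 0.05 ]
rack [306.3 243.7] 0.83 [0.623 0.037 0.   ]
top 531.6391928416818 [[0.001, -0.984, 0.18, 0.318], [-1.0, 0.0, 0.007, -0.022], [-0.007, -0.18, -0.984, 1.53], [0.0, 0.0, 0.0, 1.0]]
stop [320.8 299.6] 0.84 [ 0.34  -0.128  0.011]
stop [236.8 300. ] 0.75 [0.339 0.109 0.011]
stop [271.2 268.3] 0.58 [0.428 0.012 0.011]
stop [266.7 200.2] 0.18 [0.626 0.026 0.011]
stop_grip [271.4 263.9] 0.97 [0.436 0.011 0.068]
stop_grip [323.6 301.4] 0.65 [ 0.334 -0.131  0.068]
stop_grip [234.1 300.4] 0.62 [0.337 0.111 0.068]
rod_mid [263.  196.6] 0.67 [0.626 0.035 0.061]
rod [260.4 197.7] 0.61 [0.625 0.043 0.05 ]
row [258.2 200.4] 0.97 [0.617 0.049 0.05 ]
row [182.8 251.1] 0.65 [0.473 0.259 0.05 ]
row [269.7 266.3] 0.43 [0.43  0.016 0.05 ]
rack [263.  198.7] 0.63 [0.632 0.038 0.   ]
[ 0.19533721 -0.5937305   0.2365833 ] [ 8.10088566e-01 -5.86307523e-01  5.52746187e-05  2.37893166e-05] [ 0.19282173 -0.26537404  1.35498159] 0.08693000623717802 0.7
```

```bash
python3 - <<'E'
import cv2
a=cv2.imread("pics/scene0.png")[90:330,150:450];b=cv2.imread("pics/top0.png")[120:340,150:400]
cv2.imwrite("pics/a.png",cv2.resize(a,None,fx=2.5,fy=2.5,interpolation=2));cv2.imwrite("pics/b.png",cv2.resize(b,None,fx=2.7,fy=2.7,interpolation=2))
E
```

```text
(no output)
```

View pics/a.png

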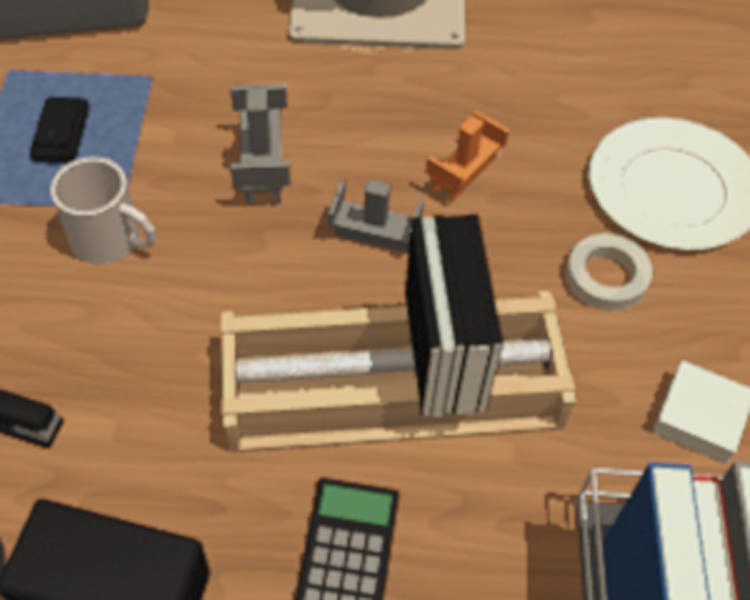

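View pics/b.png

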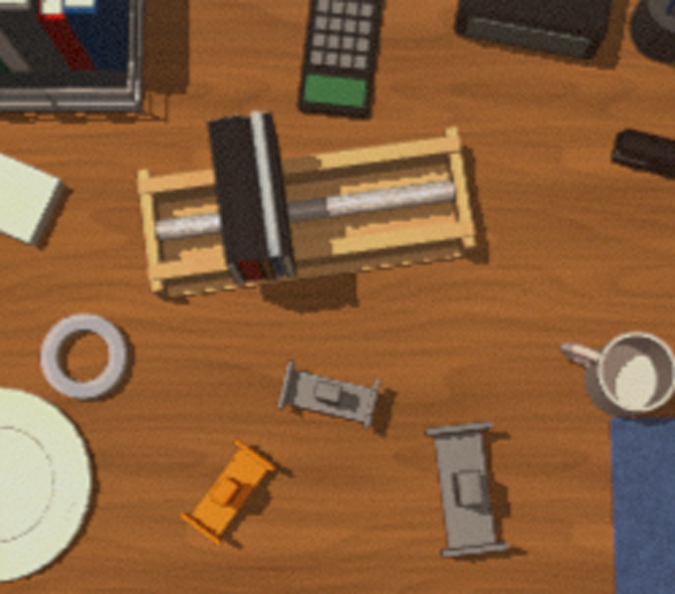

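The small grey stop is near top px (272,266). The larger grey one (about 321,300) and the orange one (about 236,300) are look-alikes. The row faces −y (right in the top view), and the long free stretch lies on that side. Next I measure the rod line, the row face and the stop yaw.

```bash
cat > m.py <<'E'
from h import *
def ax(m):
    p=np.argwhere(m)[:,::-1].astype(np.float32); vx,vy,x0,y0=cv2.fitLine(p,cv2.DIST_HUBER,0,.01,.01).ravel(); t=(p-[x0,y0])@[vx,vy]
    return np.array([x0,y0])+np.outer([t.min(),t.max()],[vx,vy])
def lowsat(im): h=cv2.cvtColor(im,cv2.COLOR_BGR2HSV); return (h[...,1]<70)&(h[...,2]>60)
E
python3 - <<'E'
from m import *
for c,box in (("top",(185,205,270,320)),("scene",(225,245,240,300))):
    im=cv2.imread(f"pics/{c}0.png"); m=np.zeros(im.shape[:2],bool); r0,r1,c0,c1=box; m[r0:r1,c0:c1]=lowsat(im)[r0:r1,c0:c1]
    n,l,st,_=cv2.connectedComponentsWithStats(m.astype(np.uint8)); k=1+st[1:,4].argmax(); print(c,st[k])
    e=ax(l==k); P=[px2w(c,x,.05) for x in e]; d=P[1]-P[0]; print("rod",e.round(1).tolist(),np.round(P,4).tolist(),np.degrees(np.arctan2(d[1],d[0])))
for c in("top","scene"):
    camera(c)
    for q in ("stop","row","rack"):
        for r in silhouettes(q,c)[:4]:
            b=cv2.minAreaRect(np.argwhere(r["mask"])[:,::-1].astype(np.float32)); print(c,q,round(r["conf"],2),np.round(r["box"],1),np.round(b[0],1),np.round(b[1],1),round(b[2],1), r["mask"].sum())
a=cv2.imread("pics/top0.png")
cv2.imwrite("pics/c.png",np.hstack([cv2.resize(a[245:285,245:300],(440,320),interpolation=2),cv2.resize(a[155:230,220:265],(360,600),interpolation=2)[:320] if 0 else cv2.resize(a[158:228,218:262],(352,560),interpolation=2)[:320]]))
cv2.imwrite("pics/c.png",cv2.resize(a[160:285,200:330],None,fx=4.7,fy=4.7,interpolation=2))
E
```

```text
top [270 187  48  13 332]
rod [[269.6000061035156, 196.5], [317.3999938964844, 189.6999969482422]] [[0.6284, 0.0168, 0.05], [0.6481, -0.1192, 0.05]] -81.75818272011475
scene [244 230  56  13 499]
rod [[243.89999389648438, 238.0], [299.20001220703125, 234.10000610351562]] [[0.6442, -0.1201, 0.05], [0.6242, 0.0174, 0.05]] 98.27643690742391
top stop 0.88 [323.8 302.1  32.6  52.2] [322.  301.2] [48.8 22.5] 82.6 896
top stop 0.65 [270.6 263.2  33.2  18.9] [271.1 266. ] [34.7 16.5] 14.0 470
top stop 0.41 [399.4 181.1  47.   24.1] [398.6 178.4] [45.1 15. ] 14.0 650
top row 0.9 [241.8 194.2  30.5  62.5] [242.4 193. ] [63.5 26.4] 83.5 1598
top row 0.21 [269.8 265.8  34.7  23.6] [271.1 266.1] [34.7 16.2] 14.0 474
top rack 0.57 [261.6 197.6 124.6  70.2] [261.6 191.4] [ 63.6 121.3] 82.6 5860
scene stop 0.88 [300.6 178.5  38.8  24.8] [299.8 175.8] [33.5 25.6] 18.4 579
scene stop 0.88 [253.3 146.3  27.1  46.3] [254.1 146.8] [47.8 24.1] 86.8 918
scene stop 0.67 [335.8 152.3  32.6  32. ] [336.8 151.8] [18.3 35.1] 40.6 520
scene row 0.95 [333.5 215.9  37.4  84.5] [331.1 215.5] [80.8 36.3] 81.0 2556
scene row 0.34 [302.1 176.8  39.9  26.9] [299.6 175.4] [33.5 26.2] 18.4 576
```

View pics/c.png

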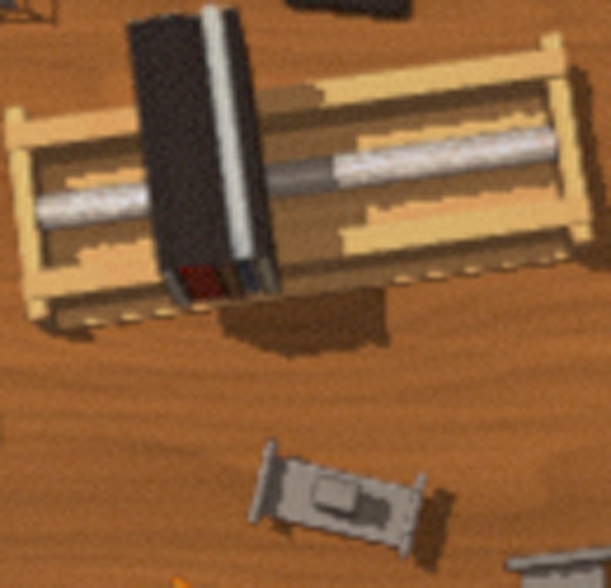

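The crops show the rod axis at world yaw of about +8° and the stop at about −12°. The grip top is at top px (271.3,264.7) and scene px (300.8,164.8). I turn first, and work out the translation meanwhile.

```bash
cat >> h.py <<'E'
def to(p,yaw=None):
    s=read_state(); M=R.from_quat(s["eef_rot"]).as_matrix(); d=M.T@(np.array(p)-s["ee_pos"])/.03
    y=np.degrees(np.arctan2(M[1,0],M[0,0])); print("t",round(s["time"],2),"pos",np.round(s["ee_pos"],4),"yaw",round(y,2),"tilt",np.round(M[:2,2],4),"F",np.round(s["ft_force"],1),"w",round(s["width"],4))
    print("units",np.round(d,3), None if yaw is None else round(-(yaw-y)/5,2))
E
python3 - <<'E'
from h import *
print(px2w("top",(271.3,264.7),.089),px2w("scene",(300.8,164.8),.089))
for p in((255.5,273.8),(257.4,253.6)): print("L plate",px2w("top",(p[0]+.0,p[1]),.057))
for p in((286.2,277.4),(289.8,261.1)): print("R plate",px2w("top",p,.057))
for p in ((318.3,190.2),(207.9,205.1)): print("rod end",px2w("top",p,.055))
to((.43,.012,.237),-12.3)
E
```

```text
[0.43174927 0.01043673 0.089     ] [0.43107844 0.01246446 0.089     ]
L plate [0.40922128 0.05464035 0.057     ]
L plate [0.46500899 0.04986739 0.057     ]
R plate [ 0.39939553 -0.02998763  0.057     ]
R plate [ 0.44422877 -0.04001202  0.057     ]
rod end [ 0.64548927 -0.12144211  0.055     ]
rod end [0.60256912 0.19114205 0.055     ]
t 1.1 pos [ 0.1953 -0.5937  0.2366] yaw -71.79 tilt [ 0.0001 -0.0001] F [0.5 0.7 0.5] w 0.087
units [-1.6735e+01 -1.3740e+01 -1.5000e-02] -11.9
```

Call:
carry_out(rows=[[-1,0,0,0,-1],[-1,0,0,0,-1],[-1,0,0,0,-1],[-1,0,0,0,-1],[-1,0,0,0,-1],[-1,0,0,0,-1],[-1,0,0,0,-1],[-1,0,0,0,-1],[-1,0,0,0,-1],[-1,0,0,0,-1],[-1,0,0,0,-1],[-1,0,0,0,-0.9]])

```text
time: 2.1
ee_pos: [0.1954, -0.5937, 0.2366]
eef_rot: [0.997, -0.083, -0.0, 0.0]
ft_force: [-0.6, 0.6, 0.4]
width: 0.087
```

```bash
python3 -c "
from h import *
to((.4315,.0115,.237),-12.3)"
```

```text
t 2.1 pos [ 0.1954 -0.5937  0.2366] yaw -9.58 tilt [-0.0001 -0.0002] F [-0.6  0.6  0.4] w 0.087
units [ 4.4040e+00 -2.1202e+01 -1.8000e-02] 0.54
```

Call:
carry_out(rows=[[-1,0.22,-1,0,0.27],[-1,0.22,-1,0,0.27],[-1,0.22,-1,0,0],[-1,0.22,-1,0,0],[-1,0.22,-1,0,0],[-1,0.22,-1,0,0],[-1,0.22,-1,0,0],[-1,0.22,-1,0,0],[-1,0.22,-1,0,0],[-1,0.22,-1,0,0],[-1,0.22,-1,0,0],[-1,0.22,-1,0,0],[-1,0.22,-1,0,0],[-1,0.22,-1,0,0],[-1,0.22,-1,0,0],[-1,0.22,-1,0,0],[-1,0.22,-1,0,0],[-1,0.22,-1,0,0],[-1,0.22,-1,0,0],[-1,0.22,-1,0,0]])

```text
time: 3.77
ee_pos: [0.4551, -0.014, 0.2354]
eef_rot: [0.994, -0.111, 0.002, 0.005]
ft_force: [-0.1, -0.6, 0.4]
width: 0.0867
```

```bash
python3 -c "
from h import *
to((.4315,.0115,.237),-12.3)"
```

```text
t 3.77 pos [ 0.4551 -0.014   0.2354] yaw -12.75 tilt [ 0.0033 -0.0112] F [-0.1 -0.6  0.4] w 0.0867
units [-0.955 -0.655 -0.064] -0.09
```

Call:
carry_out(rows=[[-1,-0.5,-0.33,0,0],[-1,-0.45,-0.32,0,-0.09],[-1,0,0,0,0]])

```text
time: 4.02
ee_pos: [0.4329, 0.0201, 0.2351]
eef_rot: [0.995, -0.102, 0.002, 0.003]
ft_force: [0.5, 0.2, -0.5]
width: 0.0867
```

```bash
python3 -c "
from h import *
to((.4315,.0115,.0630),-12.3)"
```

```text
t 4.02 pos [0.4329 0.0201 0.2351] yaw -11.69 tilt [ 0.0041 -0.0067] F [ 0.5  0.2 -0.5] w 0.0867
units [-0.017  0.257  5.738] 0.12
```

Call:
carry_out(rows=[[-1,0,0.25,0,0],[-1,0,0,0.5,0],[-1,0,0,0.5,0],[-1,0,0,0.5,0],[-1,0,0,0.5,0],[-1,0,0,0.5,0],[-1,0,0,0.5,0],[-1,0,0,0,0],[-1,0,0,0,0]])

```text
time: 4.77
ee_pos: [0.434, 0.0006, 0.1434]
eef_rot: [0.994, -0.107, 0.005, 0.006]
ft_force: [-0.1, 0.6, 0.8]
width: 0.0868
```

```bash
python3 -c "
from h import *
to((.4315,.0115,.0630),-12.3)
cv2.imwrite('pics/d.png',cv2.resize(camera('scene')[110:230,220:380],None,fx=4.5,fy=4.5,interpolation=2))"
```

```text
t 4.77 pos [0.434  0.0006 0.1434] yaw -12.25 tilt [ 0.009  -0.0122] F [-0.1  0.6  0.8] w 0.0868
units [-0.189 -0.365  2.673] 0.01
```

View pics/d.png

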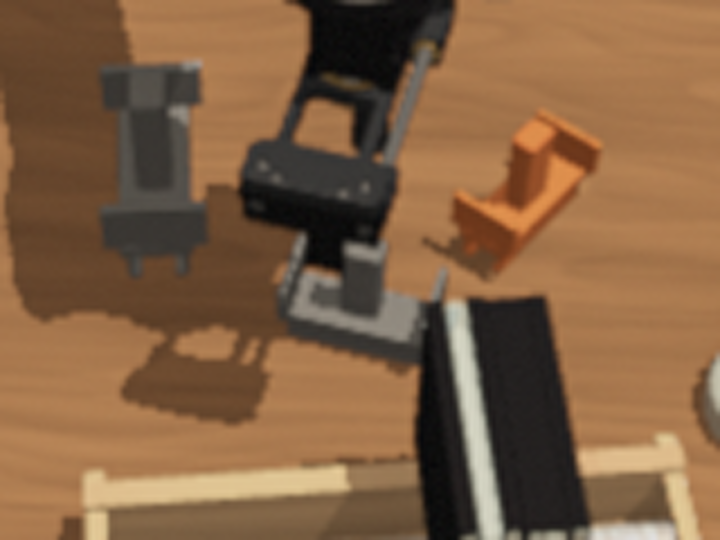

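The scene crop shows the gripper above the small grey stop, about 11 mm off in −y (finger at crop x 335, grip at 365). That agrees with my computed offset.

Call:
carry_out(rows=[[-1,-0.19,-0.37,0.2,0],[-1,0,0,0.3,0],[-1,0,0,0.3,0],[-1,0,0,0.3,0],[-1,0,0,0,0],[-1,0,0,0,0]])

```text
time: 5.32
ee_pos: [0.4338, 0.0088, 0.1111]
eef_rot: [0.994, -0.109, 0.008, 0.006]
ft_force: [-0.1, 0.2, 0.2]
width: 0.0867
```

```bash
python3 -c "
from h import *
to((.4315,.0115,.0630),-12.3)"
```

```text
t 5.32 pos [0.4338 0.0088 0.1111] yaw -12.47 tilt [ 0.014  -0.0145] F [-0.1  0.2  0.2] w 0.0867
units [-0.121 -0.09   1.6  ] -0.03
```

Call:
carry_out(rows=[[-1,-0.12,-0.09,0.2,0],[-1,0,0,0.25,0],[-1,0,0,0.25,0],[-1,0,0,0.25,0],[-1,0,0,0.25,0],[-1,0,0,0.2,0],[-1,0,0,0,0],[-1,0,0,0,0]])

```text
time: 5.98
ee_pos: [0.4311, 0.0114, 0.0642]
eef_rot: [0.994, -0.109, 0.007, 0.006]
ft_force: [0.1, 0.0, -0.0]
width: 0.0872
```

```bash
python3 -c "
from h import *
to((.4315,.0115,.0630),-12.3)"
```

```text
t 5.98 pos [0.4311 0.0114 0.0642] yaw -12.48 tilt [ 0.0132 -0.0139] F [ 0.1  0.  -0. ] w 0.0872
units [ 0.012 -0.006  0.039] -0.04
```

Well placed; I close firmly.

Call:
carry_out(rows=[[1,0,0,0,0],[1,0,0,0,0],[1,0,0,0,0],[1,0,0,0,0],[1,0,0,0,0],[1,0,0,0,0],[1,0,0,0,0],[1,0,0,0,0],[1,0,0,0,0],[1,0,0,0,0]], force=50)

```text
time: 6.82
ee_pos: [0.4322, 0.0113, 0.0655]
eef_rot: [0.994, -0.109, 0.009, 0.006]
ft_force: [0.2, -0.7, -0.5]
width: 0.0286
```

```bash
python3 -c "
from h import *
to((.4315,.0115,.2),8.1)
camera('top');
for r in pinpoint('stop_grip','top')[:2]: print(r['xy'],px2w('top',r['xy'],.068))"
```

```text
t 6.82 pos [0.4322 0.0113 0.0655] yaw -12.5 tilt [ 0.0156 -0.0146] F [ 0.2 -0.7 -0.5] w 0.0286
units [ 0.059  0.048 -4.483] -4.12
[232.6, 301.7] [0.33324404 0.11551101 0.068     ]
[324.7, 299.9] [ 0.33823658 -0.13419571  0.068     ]
```

Call:
carry_out(rows=[[1,0,0,0,0],[1,0,0,0,0],[1,0,0,0,0],[1,0,0,0,0],[1,0,0,0,0]])

```text
time: 7.33
ee_pos: [0.4321, 0.0113, 0.0655]
eef_rot: [0.994, -0.109, 0.008, 0.006]
ft_force: [-0.6, -0.6, 0.3]
width: 0.0175
```

Call:
carry_out(rows=[[1,0,0,-0.3,0],[1,0,0,-0.5,0],[1,0,0,-0.5,0],[1,0,0,0,0],[1,0,0,0,0]])

```text
time: 7.75
ee_pos: [0.4307, 0.0124, 0.1069]
eef_rot: [0.994, -0.108, 0.008, 0.006]
ft_force: [-0.2, -0.4, -1.6]
width: 0.0179
```

```bash
python3 -c "
from h import *
to((.4315,.0115,.2),8.1)"
```

```text
t 7.75 pos [0.4307 0.0124 0.1069] yaw -12.44 tilt [ 0.0136 -0.0136] F [-0.2 -0.4 -1.6] w 0.0179
units [ 0.085  0.057 -3.103] -4.11
```

Call:
carry_out(rows=[[1,0,0,-0.5,0],[1,0,0,-0.5,-0.5],[1,0,0,-0.5,-0.9],[1,0,0,-0.3,-0.9],[1,0,0,0,-0.9],[1,0,0,0,-0.9],[1,0,0,0,0],[1,0,0,0,0]])

```text
time: 8.42
ee_pos: [0.4279, 0.0129, 0.1599]
eef_rot: [0.997, 0.077, 0.004, 0.007]
ft_force: [0.1, -0.3, -0.1]
width: 0.0176
```

```bash
python3 -c "
from h import *
to((.635,-.042,.165),8.1)"
```

```text
t 8.42 pos [0.4279 0.0129 0.1599] yaw 8.85 tilt [ 0.0097 -0.0136] F [ 0.1 -0.3 -0.1] w 0.0176
units [ 6.539  2.872 -0.077] 0.15
```

Call:
carry_out(rows=[[1,0,0.7,-0.1,0],[1,0,0.7,-0.1,0.15],[1,0.2,0.7,-0.1,0],[1,0.5,0.6,0,0],[1,0.7,0.1,0,0],[1,0.7,0,0,0],[1,0.7,0,0,0],[1,0.7,0,0,0],[1,0.7,0,0,0],[1,0.6,0,0,0],[1,0.4,0,0,0],[1,0.2,0,0,0],[1,0,0,0,0],[1,0,0,0,0]])

```text
time: 9.58
ee_pos: [0.6042, -0.0557, 0.1594]
eef_rot: [0.999, 0.049, -0.003, 0.006]
ft_force: [-0.5, 0.6, -0.8]
width: 0.0173
```

```bash
python3 -c "
from h import *
to((.635,-.042,.165),8.1)"
```

```text
t 9.58 pos [ 0.6042 -0.0557  0.1594] yaw 5.58 tilt [-0.0053 -0.0129] F [-0.5  0.6 -0.8] w 0.0173
units [ 1.066 -0.353 -0.199] -0.5
```

Call:
carry_out(rows=[[1,0.3,-0.1,0,-0.25],[1,0.3,-0.1,0,-0.25],[1,0.2,-0.1,0,0],[1,0.15,0,0,0],[1,0,0,0,0],[1,0,0,0,0]])

```text
time: 10.08
ee_pos: [0.6325, -0.0425, 0.1593]
eef_rot: [0.997, 0.072, -0.003, 0.007]
ft_force: [-0.5, -0.6, -0.5]
width: 0.0178
```

```bash
python3 -c "
from h import *
to((.635,-.042,.165),8.1)
a=camera('scene');b=camera('top')
cv2.imwrite('pics/e.png',np.hstack([cv2.resize(a[170:280,220:370],(560,411),interpolation=2)[:, :400],cv2.resize(b[160:240,210:320],(400,411),interpolation=2)]))
cv2.imwrite('pics/s1.png',a);cv2.imwrite('pics/t1.png',b)"
```

```text
t 10.08 pos [ 0.6325 -0.0425  0.1593] yaw 8.23 tilt [-0.0057 -0.0142] F [-0.5 -0.6 -0.5] w 0.0178
units [ 0.084 -0.002 -0.19 ] 0.03
```

View pics/e.png

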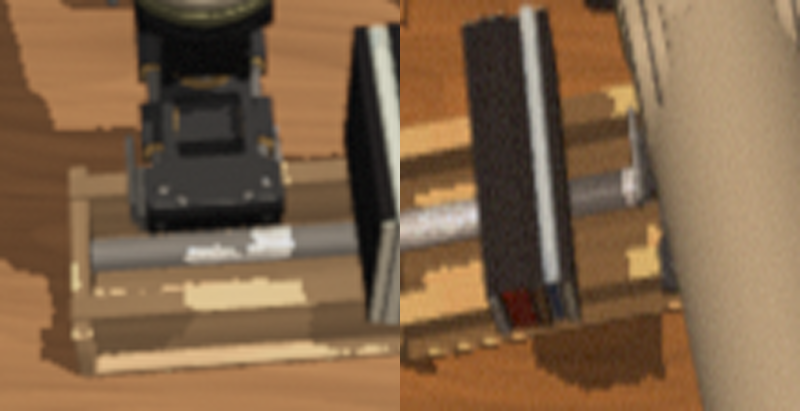

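The scene crop shows the gripper over the free rod stretch, with the stop's −y end plate at crop (133,190). The top crop shows the +y plate straddling the rod at crop (635,160), well clear of the row.

Call:
carry_out(rows=[[1,0.08,0,0.1,0],[1,0,0,0.2,0],[1,0,0,0.2,0],[1,0,0,0.2,0],[1,0,0,0.2,0],[1,0,0,0.1,0],[1,0,0,0,0],[1,0,0,0,0]])

```text
time: 10.85
ee_pos: [0.6333, -0.0442, 0.125]
eef_rot: [0.997, 0.071, -0.004, 0.007]
ft_force: [0.1, 1.0, -0.5]
width: 0.0175
```

```bash
python3 -c "
from h import *
to((.635,-.042,.122),8.1)"
```

```text
t 10.85 pos [ 0.6333 -0.0442  0.125 ] yaw 8.13 tilt [-0.0076 -0.0153] F [ 0.1  1.  -0.5] w 0.0175
units [ 0.066 -0.065  0.099] 0.01
```

Call:
carry_out(rows=[[1,0.06,-0.05,0,0],[1,0,0,0.05,0],[1,0,0,0.05,0],[1,0,0,0.05,0],[1,0,0,0.05,0],[1,0,0,0,0]])

```text
time: 11.35
ee_pos: [0.636, -0.0421, 0.1198]
eef_rot: [0.997, 0.071, -0.003, 0.007]
ft_force: [-0.8, -0.7, 0.1]
width: 0.0179
```

```bash
python3 -c "
from h import *
to((.635,-.042,.122),8.1)"
```

```text
t 11.35 pos [ 0.636  -0.0421  0.1198] yaw 8.13 tilt [-0.0052 -0.0153] F [-0.8 -0.7  0.1] w 0.0179
units [-0.032 -0.006 -0.072] 0.01
```

Call:
carry_out(rows=[[1,-0.02,0,0.05,0],[1,0,0,0.05,0],[1,0,0,0.05,0]])

```text
time: 11.6
ee_pos: [0.6359, -0.0421, 0.1163]
eef_rot: [0.997, 0.071, -0.002, 0.008]
ft_force: [-0.7, -0.7, 3.6]
width: 0.0176
```

Call:
carry_out(rows=[[1,0,0,0.05,0],[1,0,0,0.05,0]])

```text
time: 11.77
ee_pos: [0.636, -0.0421, 0.1136]
eef_rot: [0.997, 0.071, -0.002, 0.008]
ft_force: [-1.4, -0.9, 5.6]
width: 0.0173
```

Call:
carry_out(rows=[[1,0,0,0.05,0]])

```text
time: 11.85
ee_pos: [0.636, -0.0421, 0.1122]
eef_rot: [0.997, 0.071, -0.002, 0.008]
ft_force: [-0.9, 0.5, 6.8]
width: 0.0175
```

Call:
carry_out(rows=[[1,0,0,0.05,0]])

```text
time: 11.93
ee_pos: [0.6361, -0.0421, 0.1109]
eef_rot: [0.997, 0.071, -0.002, 0.008]
ft_force: [-1.4, -1.1, 6.3]
width: 0.0177
```

Call:
carry_out(rows=[[1,0,0,0.04,0]])

```text
time: 12.02
ee_pos: [0.6361, -0.0421, 0.1099]
eef_rot: [0.997, 0.071, -0.002, 0.008]
ft_force: [-2.2, 0.4, 7.0]
width: 0.0175
```

Call:
carry_out(rows=[[1,0,0,0.04,0]])

```text
time: 12.1
ee_pos: [0.6361, -0.0421, 0.1089]
eef_rot: [0.997, 0.071, -0.002, 0.008]
ft_force: [-3.5, -0.6, 7.3]
width: 0.0178
```

Side force of −3.5 N in x means the stop is about 1–2 mm too far in +x. I shift it while pressing.

Call:
carry_out(rows=[[1,-0.04,0,0.0,0]])

```text
time: 12.18
ee_pos: [0.6354, -0.0422, 0.1091]
eef_rot: [0.997, 0.071, -0.001, 0.008]
ft_force: [2.4, 0.0, 6.3]
width: 0.0179
```

Call:
carry_out(rows=[[1,0,0,0.03,0]])

```text
time: 12.27
ee_pos: [0.6359, -0.0421, 0.1089]
eef_rot: [0.997, 0.071, -0.001, 0.008]
ft_force: [-2.1, -0.1, 7.5]
width: 0.0177
```

Call:
carry_out(rows=[[1,0,0,0.03,0]])

```text
time: 12.35
ee_pos: [0.636, -0.0421, 0.1084]
eef_rot: [0.997, 0.071, -0.0, 0.008]
ft_force: [-2.8, -0.2, 7.8]
width: 0.0176
```

Call:
carry_out(rows=[[1,-0.01,0,0.04,0]])

```text
time: 12.43
ee_pos: [0.6359, -0.0421, 0.1077]
eef_rot: [0.997, 0.071, -0.0, 0.008]
ft_force: [-1.7, -0.4, 8.4]
width: 0.0176
```

Call:
carry_out(rows=[[1,-0.01,0,0.04,0]])

```text
time: 12.52
ee_pos: [0.6358, -0.0421, 0.107]
eef_rot: [0.997, 0.071, 0.0, 0.008]
ft_force: [-2.5, 1.2, 9.3]
width: 0.0175
```

Call:
carry_out(rows=[[1,-0.01,0,0.04,0]])

```text
time: 12.6
ee_pos: [0.636, -0.0421, 0.1067]
eef_rot: [0.997, 0.071, 0.001, 0.008]
ft_force: [-3.3, 0.2, 11.3]
width: 0.0178
```

Call:
carry_out(rows=[[1,-0.01,0,0.03,0]])

```text
time: 12.68
ee_pos: [0.636, -0.0421, 0.1066]
eef_rot: [0.997, 0.071, 0.001, 0.008]
ft_force: [-3.9, 0.4, 10.4]
width: 0.0177
```

Call:
carry_out(rows=[[1,-0.01,0,0.03,0]])

```text
time: 12.77
ee_pos: [0.636, -0.042, 0.1066]
eef_rot: [0.997, 0.071, 0.001, 0.009]
ft_force: [-4.0, -0.3, 11.5]
width: 0.0177
```

Call:
carry_out(rows=[[1,-0.03,0,0.04,0]])

```text
time: 12.85
ee_pos: [0.6356, -0.0421, 0.1065]
eef_rot: [0.997, 0.071, 0.002, 0.009]
ft_force: [-2.2, -0.4, 12.2]
width: 0.0175
```

Call:
carry_out(rows=[[1,-0.02,0,0.045,0]])

```text
time: 12.93
ee_pos: [0.6356, -0.0421, 0.1063]
eef_rot: [0.997, 0.071, 0.003, 0.009]
ft_force: [-2.8, 0.1, 12.0]
width: 0.0173
```

Call:
carry_out(rows=[[1,-0.02,0,0.055,0]])

```text
time: 13.02
ee_pos: [0.6356, -0.0421, 0.1059]
eef_rot: [0.997, 0.07, 0.004, 0.009]
ft_force: [-2.4, 0.2, 12.4]
width: 0.0177
```

Call:
carry_out(rows=[[1,-0.02,0,0.06,0]])

```text
time: 13.1
ee_pos: [0.6356, -0.0421, 0.1054]
eef_rot: [0.997, 0.07, 0.004, 0.009]
ft_force: [-4.1, 0.1, 13.7]
width: 0.0175
```

Call:
carry_out(rows=[[1,-0.03,0,0.06,0]])

```text
time: 13.18
ee_pos: [0.6354, -0.0421, 0.105]
eef_rot: [0.997, 0.07, 0.005, 0.01]
ft_force: [-2.4, 1.3, 13.2]
width: 0.0178
```

Call:
carry_out(rows=[[1,-0.02,0,0.06,0]])

```text
time: 13.27
ee_pos: [0.6354, -0.0421, 0.1046]
eef_rot: [0.997, 0.07, 0.006, 0.01]
ft_force: [-4.1, -0.7, 13.7]
width: 0.0178
```

```bash
python3 -c "
from h import *
to((.635,-.042,.122),8.1)"
```

```text
t 13.27 pos [ 0.6354 -0.0421  0.1046] yaw 8.07 tilt [ 0.0138 -0.0186] F [-4.1 -0.7 13.7] w 0.0178
units [-0.006  0.008 -0.58 ] -0.01
```

Call:
carry_out(rows=[[1,-0.03,0,0.06,0]])

```text
time: 13.35
ee_pos: [0.6352, -0.0421, 0.1042]
eef_rot: [0.997, 0.07, 0.007, 0.01]
ft_force: [-3.0, -0.5, 14.6]
width: 0.0174
```

Call:
carry_out(rows=[[1,-0.03,0,0.06,0]])

```text
time: 13.43
ee_pos: [0.6351, -0.0421, 0.1038]
eef_rot: [0.997, 0.07, 0.008, 0.01]
ft_force: [-2.6, 0.6, 14.1]
width: 0.0175
```

Call:
carry_out(rows=[[1,-0.03,0,0.06,0]])

```text
time: 13.52
ee_pos: [0.6349, -0.0421, 0.1034]
eef_rot: [0.997, 0.07, 0.009, 0.01]
ft_force: [-3.7, 0.3, 13.5]
width: 0.0181
```

Call:
carry_out(rows=[[1,-0.03,0,0.06,0]])

```text
time: 13.6
ee_pos: [0.6348, -0.0421, 0.103]
eef_rot: [0.997, 0.07, 0.01, 0.011]
ft_force: [-3.6, -0.3, 12.8]
width: 0.0175
```

Call:
carry_out(rows=[[1,-0.03,0,0.06,0]])

```text
time: 13.68
ee_pos: [0.6346, -0.0421, 0.1026]
eef_rot: [0.997, 0.07, 0.011, 0.011]
ft_force: [-2.9, 0.0, 11.8]
width: 0.0179
```

Call:
carry_out(rows=[[1,-0.03,0,0.06,0]])

```text
time: 13.77
ee_pos: [0.6345, -0.0421, 0.1021]
eef_rot: [0.997, 0.07, 0.012, 0.011]
ft_force: [-2.7, -0.5, 11.3]
width: 0.0177
```

```bash
python3 -c "
from h import *
to((.635,-.042,.122),8.1)
s=read_state();print(s['torque'])
a=camera('scene')
cv2.imwrite('pics/f.png',cv2.resize(a[180:270,220:350],None,fx=6,fy=6,interpolation=2))"
```

```text
t 13.77 pos [ 0.6345 -0.0421  0.1021] yaw 8.07 tilt [ 0.0254 -0.0204] F [-2.7 -0.5 11.3] w 0.0177
units [ 0.032  0.015 -0.661] -0.01
[-0.00300171  0.67462481 -0.08894181]
```

View pics/f.png

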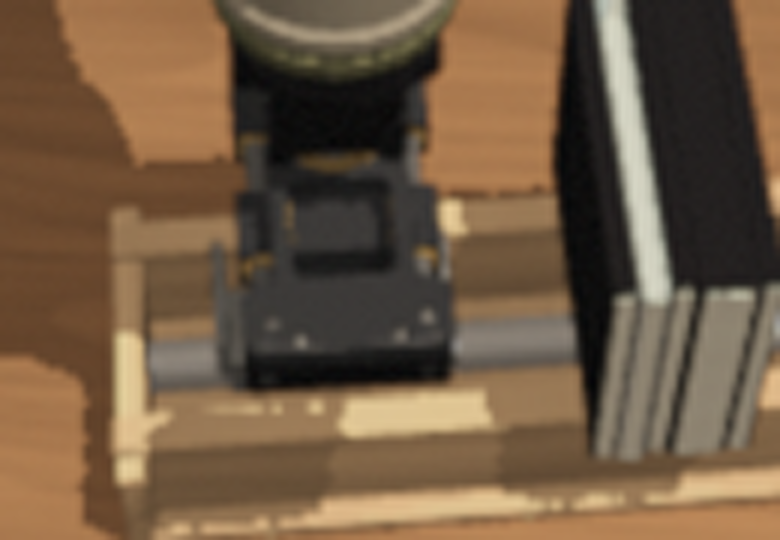

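The crop shows the stop over the rod between the end block and the row, well clear of the row. The force peaked at about 14.6 N and is falling as the lips near the widest point. I keep pressing.

Call:
carry_out(rows=[[1,-0.03,0,0.06,0]])

```text
time: 13.9
ee_pos: [0.6343, -0.0421, 0.1015]
eef_rot: [0.997, 0.07, 0.013, 0.011]
ft_force: [-3.6, -0.6, 11.2]
width: 0.0174
```

Call:
carry_out(rows=[[1,-0.03,0,0.06,0]])

```text
time: 13.98
ee_pos: [0.6341, -0.0421, 0.1008]
eef_rot: [0.997, 0.07, 0.014, 0.011]
ft_force: [-2.7, -0.3, 11.0]
width: 0.0174
```

Call:
carry_out(rows=[[1,-0.02,0,0.06,0]])

```text
time: 14.07
ee_pos: [0.6341, -0.0421, 0.1]
eef_rot: [0.997, 0.07, 0.015, 0.012]
ft_force: [-2.2, -0.3, 8.5]
width: 0.0176
```

Call:
carry_out(rows=[[1,-0.01,0,0.04,0]])

```text
time: 14.15
ee_pos: [0.6341, -0.0421, 0.0995]
eef_rot: [0.997, 0.07, 0.015, 0.012]
ft_force: [-3.7, 1.2, 7.8]
width: 0.0181
```

Call:
carry_out(rows=[[1,-0.01,0,0.03,0]])

```text
time: 14.23
ee_pos: [0.6341, -0.0421, 0.0992]
eef_rot: [0.997, 0.07, 0.015, 0.012]
ft_force: [-2.7, -0.3, 7.7]
width: 0.0176
```

Call:
carry_out(rows=[[1,0,0,0,0]])

```text
time: 14.32
ee_pos: [0.634, -0.0421, 0.0994]
eef_rot: [0.997, 0.07, 0.015, 0.012]
ft_force: [-3.6, -0.9, 7.3]
width: 0.0172
```

```bash
python3 -c "
from h import *
to((.635,-.042,.1045),8.1)"
```

```text
t 14.32 pos [ 0.634  -0.0421  0.0994] yaw 8.08 tilt [ 0.0322 -0.0219] F [-3.6 -0.9  7.3] w 0.0172
units [ 0.037  0.006 -0.168] -0.0
```

Call:
carry_out(rows=[[1,-0.01,0,0.05,0]])

```text
time: 14.4
ee_pos: [0.634, -0.0421, 0.0985]
eef_rot: [0.997, 0.07, 0.016, 0.012]
ft_force: [-1.5, 0.2, 3.4]
width: 0.0175
```

Call:
carry_out(rows=[[1,-0.01,0,0.05,0]])

```text
time: 14.48
ee_pos: [0.6337, -0.0423, 0.0969]
eef_rot: [0.997, 0.07, 0.016, 0.012]
ft_force: [-0.3, -0.6, 4.7]
width: 0.0176
```

Call:
carry_out(rows=[[1,-0.01,0,0.05,0]])

```text
time: 14.57
ee_pos: [0.6337, -0.0423, 0.0956]
eef_rot: [0.997, 0.07, 0.016, 0.012]
ft_force: [-1.4, -0.3, 5.7]
width: 0.0181
```

It snapped: the force fell to 3.4 N, then rose at the rod's spring rate. I relieve the rod.

Call:
carry_out(rows=[[1,0,0,-0.08,0],[1,0,0,-0.08,0],[1,0,0,-0.06,0],[1,0,0,0,0],[1,0,0,0,0]])

```text
time: 14.98
ee_pos: [0.6336, -0.0423, 0.1021]
eef_rot: [0.997, 0.07, 0.016, 0.012]
ft_force: [0.2, -0.6, 0.8]
width: 0.0177
```

```bash
python3 -c "
from h import *
to((.635,-.042,.1045),8.1)
camera('top');camera('scene')
for c in('top','scene'):
  for r in pinpoint('row',c)[:1]: print(r['xy'],px2w(c,r['xy'],.05))"
```

```text
t 14.98 pos [ 0.6336 -0.0423  0.1021] yaw 8.04 tilt [ 0.0337 -0.0211] F [ 0.2 -0.6  0.8] w 0.0177
units [ 0.049 -0.001 -0.08 ] -0.01
[254.8, 196.8] [0.62750754 0.05896214 0.05      ]
[314.1, 233.7] [0.62077048 0.05462862 0.05      ]
```

Call:
carry_out(rows=[[1,0,0,-0.04,0],[1,0,-0.1,0,0],[1,0,-0.15,0,0],[1,0,-0.15,0,0],[1,0,0,0,0]])

```text
time: 15.6
ee_pos: [0.6328, -0.0367, 0.103]
eef_rot: [0.997, 0.067, 0.017, 0.016]
ft_force: [0.0, 3.2, 0.8]
width: 0.018
```

```bash
python3 -c "
from h import *
to((.635,-.042,.1045),8.1)"
```

```text
t 15.6 pos [ 0.6328 -0.0367  0.103 ] yaw 7.75 tilt [ 0.0352 -0.0295] F [0.  3.2 0.8] w 0.018
units [ 0.049  0.187 -0.043] -0.07
```

The tool tilts a little from the drag. I grip more lightly, so that the stop can settle square on the rod, and then slide on.

Call:
carry_out(rows=[[1,0,0,0,0],[1,0,0,-0.03,0],[1,0,-0.25,0,-0.07],[1,0,-0.25,0,0],[1,0,-0.25,0,0],[1,0,0,0,0]], force=12)

```text
time: 16.1
ee_pos: [0.6301, -0.0195, 0.1032]
eef_rot: [0.997, 0.068, 0.017, 0.019]
ft_force: [0.2, 1.1, 0.8]
width: 0.0182
```

```bash
python3 -c "
from h import *
to((.622,.005,.1045),8.1)"
```

```text
t 16.1 pos [ 0.6301 -0.0195  0.1032] yaw 7.85 tilt [ 0.0357 -0.0365] F [0.2 1.1 0.8] w 0.0182
units [-0.156 -0.842 -0.083] -0.05
```

Call:
carry_out(rows=[[1,0,-0.25,0,-0.05],[1,0,-0.2,0,0],[1,0,0,0,0]])

```text
time: 16.35
ee_pos: [0.6285, -0.0081, 0.1027]
eef_rot: [0.997, 0.069, 0.017, 0.021]
ft_force: [-0.1, 0.3, 1.0]
width: 0.0179
```

```bash
python3 -c "
from h import *
to((.622,.005,.1045),8.1)
a=camera('scene');b=camera('top')
cv2.imwrite('pics/g.png',np.hstack([cv2.resize(a[180:270,240:350],(489,400),interpolation=2),cv2.resize(b[160:240,230:285],(275,400),interpolation=2)]))"
```

```text
t 16.35 pos [ 0.6285 -0.0081  0.1027] yaw 8.0 tilt [ 0.0359 -0.0394] F [-0.1  0.3  1. ] w 0.0179
units [-0.153 -0.458 -0.084] -0.02
```

View pics/g.png

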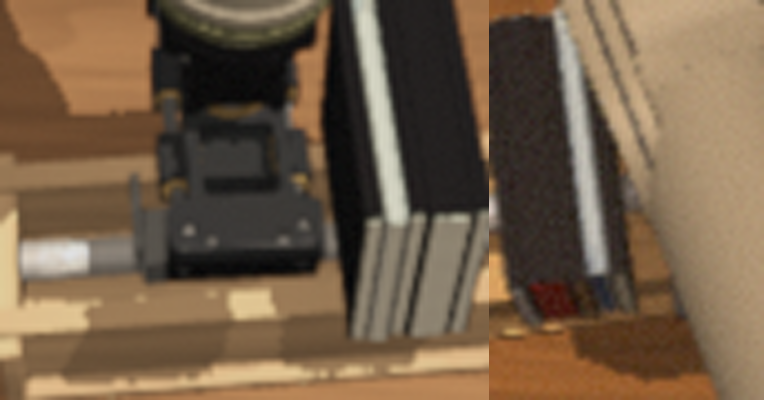

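The stop is about 10–15 mm from the row (row foot at scene crop (350,335)). I go on with small steps, watching fy.

Call:
carry_out(rows=[[1,0,-0.12,0,0],[1,0,-0.12,0,0]])

```text
time: 16.62
ee_pos: [0.6278, -0.0032, 0.1024]
eef_rot: [0.997, 0.068, 0.016, 0.022]
ft_force: [1.2, -5.2, 1.8]
width: 0.018
```

Call:
carry_out(rows=[[1,0,-0.07,0,0]])

```text
time: 16.7
ee_pos: [0.6276, -0.0019, 0.1022]
eef_rot: [0.997, 0.068, 0.016, 0.022]
ft_force: [1.8, -4.3, 1.0]
width: 0.0179
```

Call:
carry_out(rows=[[1,0,-0.05,0,0]])

```text
time: 16.78
ee_pos: [0.6276, -0.0013, 0.1022]
eef_rot: [0.997, 0.067, 0.016, 0.023]
ft_force: [1.3, -6.5, 0.8]
width: 0.0181
```

Call:
carry_out(rows=[[1,0,-0.05,0,0]])

```text
time: 16.87
ee_pos: [0.6276, -0.001, 0.1022]
eef_rot: [0.997, 0.067, 0.017, 0.023]
ft_force: [0.7, -6.1, 1.5]
width: 0.0178
```

Call:
carry_out(rows=[[1,0,-0.07,0,0]])

```text
time: 16.95
ee_pos: [0.6275, -0.0004, 0.1021]
eef_rot: [0.997, 0.066, 0.017, 0.024]
ft_force: [0.7, -6.7, 2.0]
width: 0.0179
```

Call:
carry_out(rows=[[1,0,-0.07,0,0]])

```text
time: 17.03
ee_pos: [0.6274, 0.0002, 0.1021]
eef_rot: [0.997, 0.065, 0.017, 0.025]
ft_force: [1.2, -6.4, 1.1]
width: 0.0176
```

```bash
python3 -c "
from h import *
to((.622,.005,.1045),8.1)
a=camera('scene')
cv2.imwrite('pics/h.png',cv2.resize(a[200:280,260:350],(720,640),interpolation=2)[:600])
for c in('top','scene'):
  b=camera(c)
  for r in silhouettes('row',c)[:1]: print(c,r['box'],r['mask'].sum())"
```

```text
t 17.03 pos [6.274e-01 2.000e-04 1.021e-01] yaw 7.56 tilt [ 0.0365 -0.0482] F [ 1.2 -6.4  1.1] w 0.0176
units [-0.156 -0.177 -0.096] -0.11
top [241.8, 196.5, 30.6, 62.6] 1223
scene [333.1, 216.3, 35.9, 84.4] 2516
```

View pics/h.png

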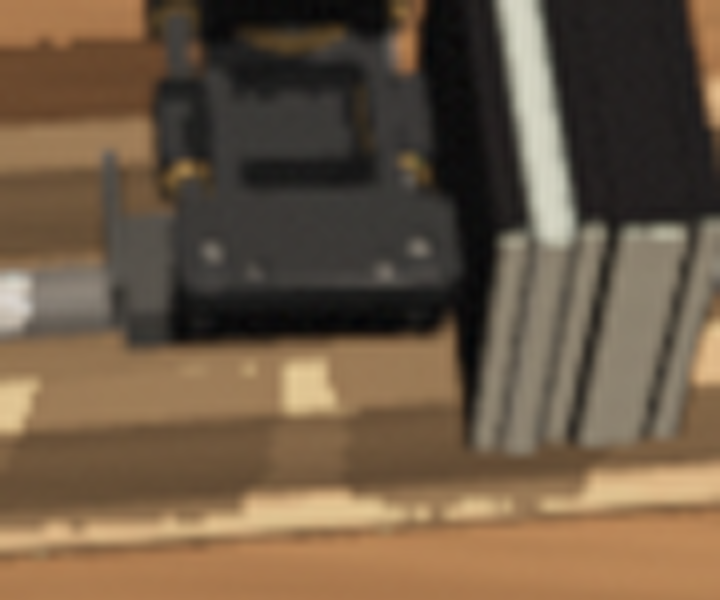

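```bash
python3 -c "
from h import *
M=R.from_euler('z',8.1,degrees=True).as_matrix()
f=lambda p: np.round(M.T@(np.array(p)-[.6245,.035,.05]),4)
print('plate far top',f(px2w('scene',(260+105/8,200+152/8),.096)))
print('row near bottom',f(px2w('scene',(260+469/8,200+445/8),.066)))
print('row near top',f(px2w('scene',(260+500/8,200+232/8),.191)))
for z in(.191,): print('row top face, top cam',f(px2w('top',(251,162.2),z)),f(px2w('top',(252.4,214.5),z)))
print('tcp',f(read_state()['ee_pos']))
for y in (-.048,.048): print([w2px('scene',M@np.array([sx,y-.035,.046])+[.6245,.035,.05]).round(1).tolist() for sx in(-.025,.025)])"
```

```text
plate far top [-0.0235 -0.0807  0.046 ]
row near bottom [0.0692 0.0214 0.016 ]
row near top [0.0704 0.0208 0.141 ]
row top face, top cam [0.0687 0.0175 0.141 ] [-0.0689  0.032   0.141 ]
tcp [-0.002  -0.0347  0.052 ]
[[272.2, 218.5], [273.5, 236.3]]
[[311.2, 215.9], [313.7, 233.5]]
```

The scene crop puts the stop's −y plate top at px (273,219) and the row's face foot at (318.6,255.6). That leaves a gap of about 5.7 mm, with the friction at about 6 N. I continue.

Call:
carry_out(rows=[[1,0,-0.1,0,-0.1]])

```text
time: 17.37
ee_pos: [0.6273, 0.0015, 0.102]
eef_rot: [0.997, 0.069, 0.017, 0.026]
ft_force: [1.6, -6.1, 1.7]
width: 0.018
```

Call:
carry_out(rows=[[1,0,-0.1,0,0]])

```text
time: 17.45
ee_pos: [0.6271, 0.0028, 0.1018]
eef_rot: [0.997, 0.068, 0.017, 0.027]
ft_force: [0.7, -6.6, 1.7]
width: 0.0182
```

Call:
carry_out(rows=[[1,0,-0.08,0,0]])

```text
time: 17.53
ee_pos: [0.627, 0.0035, 0.1017]
eef_rot: [0.997, 0.068, 0.017, 0.028]
ft_force: [1.2, -6.3, 2.3]
width: 0.0178
```

Call:
carry_out(rows=[[1,0,-0.08,0,0]])

```text
time: 17.62
ee_pos: [0.6269, 0.0041, 0.1017]
eef_rot: [0.997, 0.067, 0.017, 0.029]
ft_force: [1.7, -7.4, 2.7]
width: 0.0182
```

```bash
python3 -c "
from h import *
to((.622,.005,.1045),8.1)
a=camera('scene')
cv2.imwrite('pics/i.png',cv2.resize(a[200:275,260:350],(720,600),interpolation=2))"
```

```text
t 17.62 pos [0.6269 0.0041 0.1017] yaw 7.71 tilt [ 0.037  -0.0558] F [ 1.7 -7.4  2.7] w 0.0182
units [-0.155 -0.044 -0.102] -0.08
```

View pics/i.png

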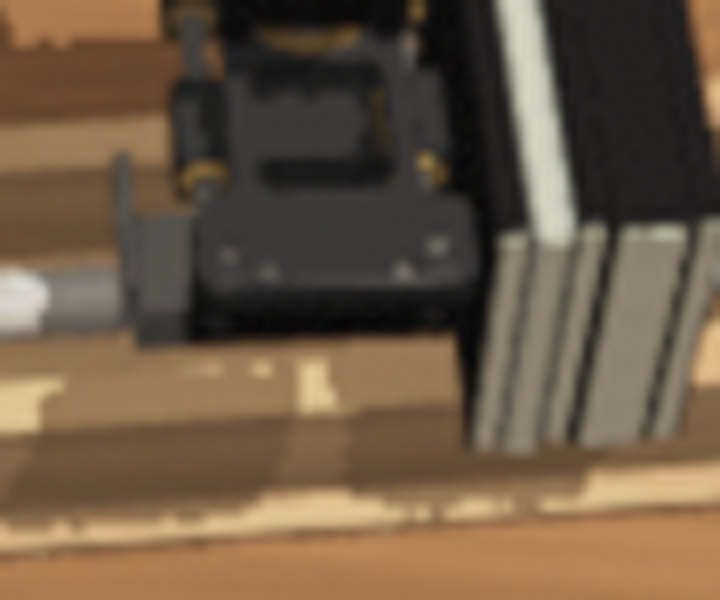

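Stop moved with the tool (plate at crop x 119 from 105), row unchanged; about 1.5–2 mm left.

Call:
carry_out(rows=[[1,0,-0.08,0,0]])

```text
time: 17.75
ee_pos: [0.6268, 0.0049, 0.1016]
eef_rot: [0.997, 0.066, 0.017, 0.03]
ft_force: [1.2, -7.0, 2.3]
width: 0.0179
```

Call:
carry_out(rows=[[1,0,-0.08,0,0]])

```text
time: 17.83
ee_pos: [0.6268, 0.0055, 0.1016]
eef_rot: [0.997, 0.065, 0.017, 0.031]
ft_force: [0.9, -7.1, 2.3]
width: 0.0176
```

Call:
carry_out(rows=[[1,0,-0.08,0,0]])

```text
time: 17.92
ee_pos: [0.6267, 0.006, 0.1015]
eef_rot: [0.997, 0.064, 0.017, 0.032]
ft_force: [0.5, -7.3, 1.4]
width: 0.0182
```

```bash
cat > tr.py <<'E'
from h import *
def crop(a): return cv2.resize(a[200:275,260:350],(720,600),interpolation=2)
def shift(ref,new,box):
    x0,y0,x1,y1=box; r=cv2.matchTemplate(new[y0-20:y1+20,x0-50:x1+50],ref[y0:y1,x0:x1],cv2.TM_CCOEFF_NORMED); _,v,_,l=cv2.minMaxLoc(r); return (l[0]-50)/8,(l[1]-20)/8,round(v,3)
E
python3 -c "
from tr import *
ref=cv2.imread('pics/i.png');old=cv2.imread('pics/h.png')[:600]
new=crop(camera('scene'));cv2.imwrite('pics/j.png',new)
for n,b in(('plate',(105,145,190,350)),('row',(490,210,640,460)),('tool',(210,160,440,300))): print(n,'h',shift(ref,old,b),'new',shift(ref,new,b))
s=read_state();print(s['torque'],s['ft_force'],s['time'])"
```

```text
plate h (-1.75, 0.0, 0.96) new (0.875, 0.0, 0.987)
row h (0.0, 0.0, 1.0) new (0.0, 0.0, 1.0)
tool h (-2.125, 0.0, 0.974) new (1.125, 0.0, 0.98)
[-1.42373411 -0.36227122  0.04203754] [ 1.49090485 -6.70495158  2.42581526] 17.9667
```

Call:
carry_out(rows=[[1,0,-0.08,0,0]])

```text
time: 18.05
ee_pos: [0.6267, 0.0066, 0.1015]
eef_rot: [0.997, 0.063, 0.017, 0.033]
ft_force: [1.1, -7.8, 1.8]
width: 0.0183
```

Call:
carry_out(rows=[[1,0,-0.08,0,0]])

```text
time: 18.13
ee_pos: [0.6266, 0.007, 0.1014]
eef_rot: [0.997, 0.063, 0.017, 0.035]
ft_force: [0.8, -9.2, 3.0]
width: 0.018
```

```bash
python3 -c "
from tr import *
ref=cv2.imread('pics/j.png')
new=crop(camera('scene'));cv2.imwrite('pics/k.png',new)
for n,b in(('plate',(112,145,197,350)),('row',(490,210,640,460)),('tool',(219,160,449,300))): print(n,'new',shift(ref,new,b))
to((.622,.005,.1045),8.1)"
```

```text
plate new (0.375, 0.0, 0.979)
row new (0.0, 0.0, 0.999)
tool new (0.75, 0.0, 0.982)
t 18.18 pos [0.6267 0.007  0.1014] yaw 7.24 tilt [ 0.0381 -0.0674] F [ 0.4 -7.3  2.9] w 0.0179
units [-0.159  0.055 -0.105] -0.17
```

View pics/k.png

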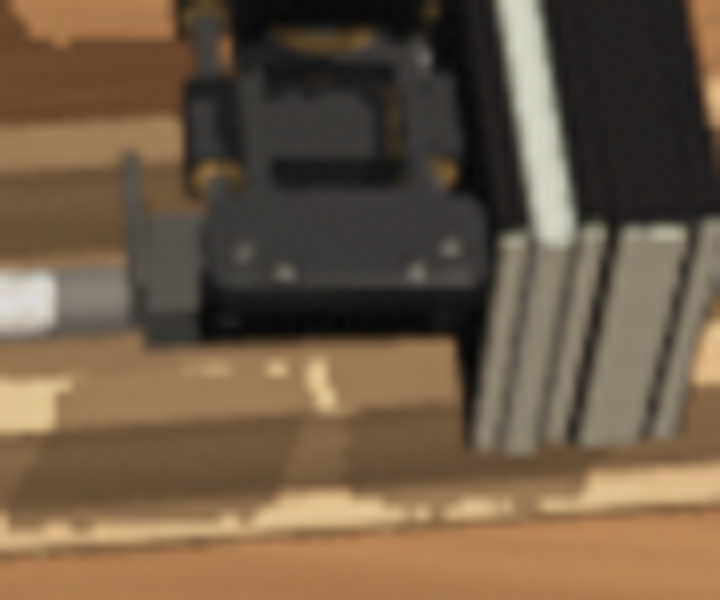

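Call:
carry_out(rows=[[1,0,-0.09,0,-0.1]])

```text
time: 18.27
ee_pos: [0.6267, 0.0072, 0.1013]
eef_rot: [0.997, 0.066, 0.017, 0.036]
ft_force: [2.0, -9.8, 2.3]
width: 0.0174
```

Call:
carry_out(rows=[[1,0,-0.09,0,0]])

```text
time: 18.35
ee_pos: [0.6268, 0.0072, 0.1013]
eef_rot: [0.997, 0.065, 0.017, 0.038]
ft_force: [1.4, -8.9, 2.2]
width: 0.0181
```

```bash
python3 -c "
from tr import *
ref=cv2.imread('pics/j.png')
new=crop(camera('scene'));cv2.imwrite('pics/l.png',new)
for n,b in(('plate',(112,145,197,350)),('row',(490,210,640,460)),('tool',(219,160,449,300))): print(n,'new',shift(ref,new,b))
to((.622,.005,.1045),8.1)"
```

```text
plate new (0.625, 0.125, 0.968)
row new (0.0, 0.0, 0.998)
tool new (1.125, 0.125, 0.977)
t 18.4 pos [0.6267 0.0073 0.1013] yaw 7.49 tilt [ 0.0387 -0.0738] F [ 1.9 -8.7  2.6] w 0.0176
units [-0.163  0.063 -0.107] -0.12
```

The tool has stopped moving, fy rose to about 9–10 N and the row is unchanged in the image, so the stop touches the row. I relax, then open.

Call:
carry_out(rows=[[1,0,0,0,0],[0.3,0,0,0,0],[0,0,0,0,0],[0,0,0,0,0],[0,0,0,0,0],[0,0,0,0,0],[0,0,0,0,0],[0,0,0,0,0]])

```text
time: 19.07
ee_pos: [0.6253, 0.0104, 0.1002]
eef_rot: [0.997, 0.066, 0.016, 0.036]
ft_force: [0.9, -1.2, 0.6]
width: 0.0432
```

```bash
python3 -c "
from tr import *
ref=cv2.imread('pics/j.png')
new=crop(camera('scene'));cv2.imwrite('pics/m.png',new)
for n,b in(('plate',(112,145,197,350)),('row',(490,210,640,460))): print(n,'new',shift(ref,new,b))
to((.626,-.003,.1045),8.1)"
```

```text
plate new (0.25, -0.25, 0.714)
row new (0.0, 0.0, 0.984)
t 19.12 pos [0.6253 0.0104 0.1003] yaw 7.61 tilt [ 0.0361 -0.0704] F [-0.1 -0.1 -0.1] w 0.0432
units [-0.033  0.455 -0.109] -0.1
```

Call:
carry_out(rows=[[-0.5,0,0.2,0,0],[-0.5,0,0.2,0,0],[-0.5,0,0.05,-0.1,0],[-0.5,0,0.05,-0.3,0],[-0.5,0,0.05,-0.5,0],[-0.5,0,0.05,-0.5,0],[-0.5,0,0.05,-0.5,0],[-0.5,0,0.05,-0.5,0],[-0.5,0,0.05,-0.5,0],[-0.5,0,0.05,-0.5,0],[-0.5,0,0.05,-0.5,0],[-0.5,0,0.5,0,0],[-0.5,0,0.8,0,0],[-0.5,0,0.8,0,0],[-0.5,-0.3,0.8,0,0],[-0.5,-0.3,0.8,0,0],[-0.5,-0.3,0.5,0,0],[-0.5,0,0,0,0],[-0.5,0,0,0,0]])

```text
time: 20.7
ee_pos: [0.6142, -0.1423, 0.248]
eef_rot: [0.997, 0.066, 0.02, 0.036]
ft_force: [0.5, 0.9, 0.1]
width: 0.0651
```

```bash
python3 -c "
from tr import *
to((.626,-.003,.1045),8.1)
a=camera('scene');b=camera('top');cv2.imwrite('pics/s9.png',a);cv2.imwrite('pics/t9.png',b)
cv2.imwrite('pics/n.png',np.hstack([cv2.resize(a[190:270,250:350],(500,400),interpolation=2),cv2.resize(b[155:235,235:295],(300,400),interpolation=2)]))
ref=cv2.imread('pics/j.png');print('row',shift(ref,crop(a),(490,210,640,460)))
i=cv2.imread('pics/scene0.png');print('row vs start',shift(crop(i),crop(a),(490,210,640,460)))
M=R.from_euler('z',8.1,degrees=True).as_matrix()
for q,z in(('stop_grip',.107),('stop',.05)):
  for c in('scene','top'):
    for r in pinpoint(q,c)[:4]:
      p=M.T@(px2w(c,r['xy'],z)-[.6245,.035,.05])
      if abs(p[0])<.04: print(q,c,r['xy'],p.round(4))
"
```

```text
t 20.7 pos [ 0.6142 -0.1423  0.248 ] yaw 7.7 tilt [ 0.0456 -0.07  ] F [0.5 0.9 0.1] w 0.0651
units [ 0.841 -4.898  4.46 ] -0.08
row (0.0, 0.0, 1.0)
row vs start (0.0, 0.0, 1.0)
stop_grip scene [295.6, 221.7] [-0.0046 -0.0277  0.057 ]
stop_grip top [273.3, 190.1] [ 0.0055 -0.0308  0.057 ]
stop scene [293.9, 235.3] [-0.0003 -0.031   0.    ]
stop top [274.6, 194.7] [ 0.0044 -0.0333  0.    ]
```

View pics/n.png

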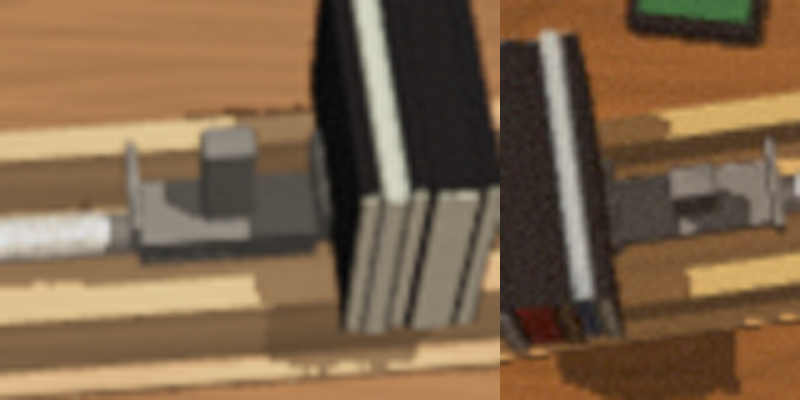

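The stop sits on the rod, upright and against the row, which has not moved (shift 0.0 px from the start). I now measure the gap numerically.

```bash
python3 -c "
from tr import *
a=cv2.imread('pics/s9.png');n=crop(a)
g=lambda im:cv2.convertScaleAbs(cv2.Sobel(cv2.cvtColor(im,cv2.COLOR_BGR2GRAY),cv2.CV_32F,1,0,ksize=5),alpha=.05)
for f in 'ikl':
  r=cv2.imread(f'pics/{f}.png'); print(f,[shift(g(r),g(n),b) for b in((105,150,150,260),(105,150,160,340))])
M=R.from_euler('z',8.1,degrees=True).as_matrix()
# overlay: expected stop wireframe at origin y in rod frame
big=cv2.resize(a[195:260,262:342],(800,650),interpolation=2)[:600]
pj=lambda p:tuple(int(v) for v in ((w2px('scene',M@np.array(p)+[.6245,.035,.05])-[261.5,194.5])*10))
for y,col in((-.027,(0,255,0)),(-.0295,(0,0,255))):
  for s in(-.048,.048):
    for q in((-.025,.025)): cv2.line(big,pj((q,y+s,.046)),pj((q,y+s,.019)),col,1)
    cv2.line(big,pj((-.025,y+s,.046)),pj((.025,y+s,.046)),col,1)
cv2.line(big,pj((.071,.021,.016)),pj((.071,.021,.141)),(255,255,0),1);cv2.line(big,pj((.071,.021,.016)),pj((-.071,.021,.016)),(255,255,0),1)
cv2.imwrite('pics/o.png',big)"
```

```text
i [(2.375, 2.5, 0.331), (-3.0, 0.5, 0.457)]
k [(-4.0, 1.625, 0.533), (-4.25, 0.375, 0.564)]
l [(-4.0, 1.75, 0.496), (-4.25, 0.5, 0.563)]
```

View pics/o.png

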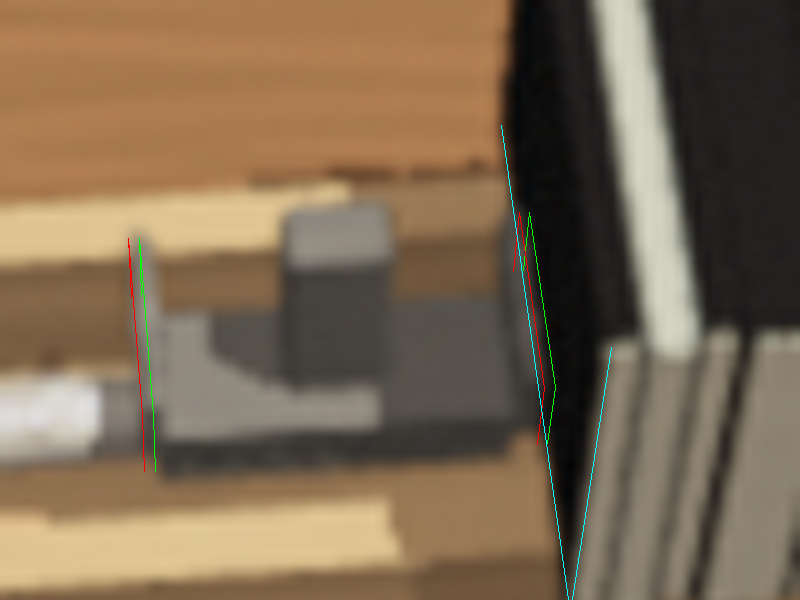

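The overlay puts the stop's ends within about 0–2.5 mm of contact, too uncertain to accept. As a check I will nudge the stop's −y end plate gently with closed fingertips, low down, until it stalls on the row.

```bash
python3 -c "
from h import *
to((.638,-.068,.14),8.1)"
```

```text
t 21.0 pos [ 0.6145 -0.1401  0.2471] yaw 7.9 tilt [ 0.0451 -0.0692] F [ 0.3  0.5 -0.2] w 0.0651
units [ 0.979 -2.538  3.428] -0.04
```

Call:
carry_out(rows=[[1,0.2,-0.5,0,0],[1,0.2,-0.5,0.3,0],[1,0.2,-0.5,0.5,0],[1,0.2,-0.4,0.5,0],[1,0.1,-0.2,0.5,0],[1,0,0,0.5,0],[1,0,0,0.5,0],[1,0,0,0,0],[1,0,0,0,0],[1,0,0,0,0],[1,0,0,0,0],[1,0,0,0,0]])

```text
time: 22.0
ee_pos: [0.6391, -0.071, 0.1569]
eef_rot: [0.997, 0.072, 0.021, 0.035]
ft_force: [-0.1, 0.3, -0.0]
width: 0.0015
```

```bash
python3 -c "
from h import *
to((.639,-.068,.086),8.1)"
```

```text
t 22.0 pos [ 0.6391 -0.071   0.1569] yaw 8.38 tilt [ 0.0472 -0.0671] F [-0.1  0.3 -0. ] w 0.0015
units [-0.075 -0.273  2.347] 0.06
```

Call:
carry_out(rows=[[1,0,-0.15,0.4,0],[1,0,-0.1,0.4,0],[1,0,0,0.4,0],[1,0,0,0.4,0],[1,0,0,0.3,0],[1,0,0,0.2,0],[1,0,0,0,0],[1,0,0,0,0]])

```text
time: 22.67
ee_pos: [0.641, -0.0681, 0.0866]
eef_rot: [0.997, 0.072, 0.021, 0.035]
ft_force: [-0.4, 0.8, 0.2]
width: 0.0004
```

```bash
python3 -c "
from h import *
to((.637,-.0535,.087),8.1)"
```

```text
t 22.67 pos [ 0.641  -0.0681  0.0866] yaw 8.34 tilt [ 0.0472 -0.0675] F [-0.4  0.8  0.2] w 0.0004
units [-0.059 -0.498 -0.052] 0.05
```

Call:
carry_out(rows=[[1,-0.07,-0.1,0,0],[1,0,-0.1,0,0],[1,0,-0.1,0,0],[1,0,-0.1,0,0]])

```text
time: 23.0
ee_pos: [0.6375, -0.0563, 0.0867]
eef_rot: [0.997, 0.071, 0.022, 0.036]
ft_force: [0.6, -0.3, 0.5]
width: 0.0003
```

Call:
carry_out(rows=[[1,0,-0.06,0,0]])

```text
time: 23.08
ee_pos: [0.6374, -0.0537, 0.087]
eef_rot: [0.997, 0.072, 0.022, 0.036]
ft_force: [-0.2, -0.7, 0.1]
width: 0.0008
```

Call:
carry_out(rows=[[1,0,-0.05,0,0]])

```text
time: 23.17
ee_pos: [0.6374, -0.0524, 0.0873]
eef_rot: [0.997, 0.072, 0.023, 0.036]
ft_force: [0.9, -5.0, -1.0]
width: 0.0004
```

Call:
carry_out(rows=[[1,0,-0.05,0,0]])

```text
time: 23.25
ee_pos: [0.6372, -0.0522, 0.0874]
eef_rot: [0.997, 0.071, 0.023, 0.037]
ft_force: [0.8, -7.4, -1.8]
width: 0.0005
```

Call:
carry_out(rows=[[1,0,-0.05,0,0]])

```text
time: 23.33
ee_pos: [0.6372, -0.0523, 0.0874]
eef_rot: [0.997, 0.071, 0.023, 0.038]
ft_force: [1.7, -4.8, -1.0]
width: 0.0007
```

Call:
carry_out(rows=[[1,0,-0.06,0,0]])

```text
time: 23.42
ee_pos: [0.6372, -0.0523, 0.0874]
eef_rot: [0.997, 0.07, 0.023, 0.039]
ft_force: [1.8, -6.5, 0.3]
width: 0.0006
```

Call:
carry_out(rows=[[1,0,-0.07,0,0]])

```text
time: 23.5
ee_pos: [0.6372, -0.0523, 0.0874]
eef_rot: [0.997, 0.069, 0.023, 0.04]
ft_force: [1.3, -5.6, 0.2]
width: 0.0006
```

Call:
carry_out(rows=[[1,0,-0.1,0,0]])

```text
time: 23.58
ee_pos: [0.6372, -0.0522, 0.0874]
eef_rot: [0.997, 0.068, 0.023, 0.042]
ft_force: [1.6, -10.1, -0.5]
width: 0.0004
```

Call:
carry_out(rows=[[1,0,-0.12,0,0]])

```text
time: 23.67
ee_pos: [0.6371, -0.0522, 0.0874]
eef_rot: [0.997, 0.066, 0.023, 0.044]
ft_force: [1.7, -11.7, 0.1]
width: 0.0002
```

Call:
carry_out(rows=[[1,0,-0.13,0,0]])

```text
time: 23.75
ee_pos: [0.6371, -0.0523, 0.0874]
eef_rot: [0.997, 0.064, 0.024, 0.046]
ft_force: [1.3, -10.8, 1.3]
width: 0.0006
```

The stop stalls at 11.7 N, well above the 2–5 N of sliding friction, so it is seated against the row. I back off.

Call:
carry_out(rows=[[1,0,0,0,0],[1,0,0.2,0,0],[1,0,0.4,0,0],[1,0,0.3,0,0],[1,0,0.05,-0.4,0],[1,0,0.05,-0.5,0],[1,0,0.05,-0.5,0],[1,0,0.05,-0.5,0],[1,0,0.05,-0.5,0],[1,0,0.3,-0.5,0],[1,0,0.6,-0.5,0],[1,0,0.8,0,0],[1,0,0.8,0,0],[1,0,0.5,0,0],[1,0,0,0,0],[1,0,0,0,0]])

```text
time: 25.08
ee_pos: [0.6498, -0.1672, 0.2253]
eef_rot: [0.996, 0.067, 0.03, 0.046]
ft_force: [1.0, -0.2, 0.3]
width: 0.0003
```

```bash
python3 -c "
from tr import *
a=camera('scene');t0=crop(cv2.imread('pics/scene0.png'));s9=crop(cv2.imread('pics/s9.png'));n=crop(a)
print('row vs start',shift(t0,n,(490,210,640,460)));print('stop vs before nudge',shift(s9,n,(110,150,400,350)))
to((.63,0,.1));close_job()"
```

```text
row vs start (0.0, 0.0, 1.0)
stop vs before nudge (0.125, 0.0, 0.994)
t 25.13 pos [ 0.6498 -0.1672  0.2253] yaw 7.89 tilt [ 0.0668 -0.0871] F [ 0.3 -0.2  0.1] w 0.0004
units [-0.116 -5.984  3.623] None
the job is handed in; nothing more can be done
```

I snapped the small grey stop onto the longer free stretch of the rod, slid it to the row of cases and let go. The job was handed in at about 25 s; it reports no verdict.

- **Snap:** the push peaked at about 14.6 N, then dropped to about 3.4 N as the rod sprang up, which is the sign of the jaws going home. I did not measure the final seat height directly. The stop looked home and upright in the picture taken just after I let go.
- **Contact with the row:** my picture estimate of the gap was only good to about 0–2.5 mm, so I nudged the stop's far end once with closed fingers. It moved about 0.3 mm and stalled at about 11.7 N, well above the sliding friction, so it is against the cases. That was close to the 12 N at which the row would slide.
- **Row and other things:** the row shows no shift in the image from the start (0.0 px, about 2.3 mm per pixel). I did not check the other desk items for movement, but the arm kept clear of them.
- **Disagreements:**
  - Estimates of the stop's place along the rod from the two cameras differed by 2–3 mm, so I relied on the force check.
  - The tool tilted by up to about 4° while sliding, with drag of 6–7 N against the stated 2–5 N. The stop looked square once released.

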